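# Line up the lid of a sandwich iron and drive its hinge pin home

## Task

The cast sandwich iron on the wooden board has been washed and its hinge has to go back together. Push the loose upper half back until its hinge tongue is all the way in between the two ears of the lower half and the holes line up; then push the started hinge pin through both ears and the tongue until its head sits against the ear. Leave the iron lying closed, and do not shift the bowl, the pepper mill or the spice jar.

Things in the scene. Friction and masses are not known exactly. Their poses are not given: they have to be found in the camera images.
- iron: lower half of a round sandwich iron, dark grey cast metal, fixed on the board (board top z = 0.059). Origin: centre of its underside; +x points to the hinge, -x to its grip lug, z up. Plate 150 mm in diameter, flat top 22 mm up. Lug 34 mm wide, ends at x = -100, 4 to 17 mm high. Hinge: two ears, barrels 24 mm in diameter with 10 mm holes along y
- hinge_mid (a point): on the lower half: middle of the 31 mm gap between the ears, on the hinge axis (iron frame x = 100, y = 0, z = 34 mm). Along the iron's y the pin's ear fills -47.5 to -15.5 mm, the far ear +15.5 to +37.5 mm. A low wall behind the gap stops the tongue with the holes in line to within 1 mm; it cannot go farther
- lid: upper half, dark grey, loose, 0.5 to 0.9 kg, lying flat on the lower half, 36 to 46 mm back from its closed place (towards its lug), up to 4 mm sideways, turned up to 0.045 rad; a push of 3 to 8 N slides it. Axes as the iron's; origin: centre of its underside, 22 mm above the iron's origin and over it when closed. Plate 150 mm in diameter, 21 mm thick, three low ribs on top
- lid_eye (a point): on the upper half: centre of the 10.8 mm hole in its tongue (lid frame x = 100, y = 0, z = 12 mm); it meets hinge_mid when the tongue is fully in. The tongue is 28 mm wide and ends in a barrel 24 mm in diameter; cheeks in front of the ears flare out to 52 mm apart and lead it in
- lid_lug (a point): on the upper half: centre of the flat end of its grip lug (lid frame x = -100, y = 0, z = 11 mm); the end is 34 mm wide and 14 mm high, the place to push towards lid +x
- pin: bright steel hinge pin, 50 g, loose, lying level, started in the ear at the iron's -y side, nose 2 to 7 mm short of the gap, head drooping up to 6 mm. Shank 9 mm in diameter, 91 mm long. Origin: on its axis where head meets shank; +y points to the nose, the way to push. Head: 19 mm disc, y = -8 to 0 mm. Home: origin at y = -47.5 mm in the iron's frame, 61 to 66 mm on; takes under 10 N
- pin_nose (a point): tip of the pin's nose, 91 mm from its origin along +y; a round end
- bowl: white bowl, 150 mm diameter, 69 mm high, left on the board; origin under its centre; leave alone
- pepper_mill: brown wooden pepper mill, 58 mm diameter, 170 mm high, left on the board; origin under its centre; leave alone
- spice_jar: spice jar with dark cap, 45 mm diameter, 105 mm high, on the counter to the right of the range; origin under its centre; leave alone

How it is judged:
By the outcome, as a careful person would: the job done as asked, in the order asked, and still so for the second after the job is handed in, with the robot touching nothing.
It also fails if it takes over 58 s, if anything falls off the work surface, if the arm or the gripper's body presses on something with over 40 N, if the wrist force passes 120 N, or if a joint passes its speed limit or range.

## Robot

A 7-joint arm with a two-finger parallel gripper is mounted at the origin on a cart in front of the work surface, level with it; the furniture and walls round the work are solid. World frame = base frame: x ahead of the robot, y to its left, z up, the work surface at z = 0. Lengths are in m, angles in rad, forces in N, time in s.
With the tool pointing down it reaches from about 0.425 to 0.925 m from the base axis. Payload 6.8 kg.
Tool frame: the origin (TCP) lies midway between the tips of the shut fingers; the grasp point (between the pads) lies 19 mm behind it; z points along the fingers, y is the line along which they close (so a half turn about z gives the same grasp; the last joint's range is limited). The gripper opens to 85 mm and grips with 20 to 120 N. Pads are 22 mm wide; open, the fingers measure 114 mm over their backs; the gripper's body (76 mm by 85 mm) begins 54 mm behind the grasp point. The pads swing forward as they close: fully open they stand 13 mm farther back than shut.
Start: joints at [-1.232, 0.477, 0.022, 1.555, -0.011, 1.109, -0.083], TCP at [0.292, 0.609, 0.231] pointing down, gripper open.
Joint ranges: [-2.96, 2.96], [-0.34, 2.1], [-1.41, 1.46], [0.24, 2.44], [-1.37, 4.51], [0.17, 1.92], [-2.96, 2.96]. Speed limits (rad/s): [2.39, 2.39, 3.14, 3.14, 3.14, 3.14, 3.14].

## Interface

Orientations are given as a unit quaternion [w, x, y, z].
In Python, from station import bot, imaging gives the robot as it stands.
- The arm moves only by the tool move_arm, never from a script. Its argument "commands" is a list that holds one entry, the list of rows, each a list of 7 numbers: the shift along the tool's x, y, z in m, then the turn, a rotation vector about the tool's x, y, z in degrees, then the finger opening in m, from 0 to 0.0854. In form: [[[x, y, z, rx, ry, rz, grip], ...]]. A call has 1 to 20 rows; each row shifts and turns the commanded pose from where the row before left it, along the tool's axes as they then stand; what a row does not reach is not made up. A row lasts 1/8 s, in which the tool goes at most 62.5 mm and 10.7 degrees, less where a joint would pass 70% of its speed; a pose out of reach is approached as far as the arm can. A call is refused whole if a number of a shift passes 0.0625 or a number of a turn 10.7, either way. A call with a gripper value outside its range is refused whole. The fingers move at their own pace and stop on an object; "squeeze" is the grip in N (left out, the last holds). Time passes only in rows, so rows that do not move let the fingers close. It gives the time, the measured TCP pose, the force, the opening and the grip force at its end, in the units of the state.
- bot.get_obs(): the state, without advancing time (a new reading comes with each control period).
- imaging.read_camera(name): name is "scene" or "top"; returns the picture (400x640x3 uint8, red, green, blue); there is no depth.
- imaging.calibration(name): a dict with "intrinsics" (3x3 intrinsics, pixels), "k1" (the pictures are not rectified: a ray, as slopes to the right and down, at radius r is drawn at 1 + k1 r^2 times it, then the intrinsics apply), "extrinsics" (4x4, takes a point from camera to world coordinates). Camera axes: x right, y down, z forward; pixel columns grow to the right and rows downward; lengths in m; the calibration is good to about 2 mm. A picture is of the moment at which its call begins. calibration takes no time and is no camera call.
- bot.hand_in(): hands the job in; it is judged then, once.
The state is a dict: "t": time; "q": joint angles; "joint_vel": joint speeds; "joint_torque": joint torques, N m; "eef_pos": TCP position; "tool_rot": TCP orientation; "contact_force": force on the tool from outside, world axes, zero at the start; "torque": the same for the moment, N m; "gripper_width": opening from 0.0 (shut) to 1.0 (fully open); "grasp_force": force on a finger pad.
Only numpy, scipy, OpenCV 4.12 (cv2) and the standard library are available. Lean on these libraries where they do the work, as an engineer would, in place of code of your own. Each camera call takes 0.05 s, during which the arm holds its last target. There are 200 camera calls.

## Working session

There is one attempt and no reset: what is moved stays moved. The work goes in short steps, Python scripts to look and compute and a tool call to move; the robot and the scene stay as the last step left them, time stands still between calls to the robot, and variables do not carry over. Pictures are saved under pics/ and viewed, at most 10 in all, crops included, and the job is handed in when it is done.

Besides the shell and the picture viewer there is one more tool, called after ">>>" as name(argument=value, ...), one argument or row to a line, values as JSON. move_arm: Moves the arm, as the interface text tells. Its arguments: {"type":"object","properties":{"commands":{"type":"array","items":{"type":"array","items":{"type":"array","items":{"type":"number"}}}},"squeeze":{"type":"number"}},"required":["commands"]}

```bash
mkdir -p pics; ls; python3 - <<'E'
from station import bot, imaging
import cv2,numpy as np
for n in("scene","top"):
    im=imaging.read_camera(n); cv2.imwrite(f"pics/{n}0.png",im[...,::-1])
    c=imaging.calibration(n); print(n,np.round(c["intrinsics"],2).tolist(),c["k1"],np.round(c["extrinsics"],4).tolist())
o=bot.get_obs(); print({k:np.round(v,3).tolist() for k,v in o.items()})
E
```

```text
pics
scene [[485.81, 0.0, 321.44], [0.0, 485.81, 196.39], [0.0, 0.0, 1.0]] -0.12908016768545608 [[0.895, -0.3412, 0.2874, 0.143], [-0.4459, -0.7018, 0.5556, -0.7886], [0.0121, -0.6254, -0.7802, 1.109], [0.0, 0.0, 0.0, 1.0]]
top [[519.0, 0.0, 318.11], [0.0, 519.0, 205.53], [0.0, 0.0, 1.0]] -0.07995250226115468 [[0.0096, -0.9956, 0.0937, 0.3788], [-0.9999, -0.0098, -0.0021, -0.0514], [0.003, -0.0937, -0.9956, 1.3871], [0.0, 0.0, 0.0, 1.0]]
{'t': 0.1, 'q': [-1.232, 0.478, 0.022, 1.556, -0.011, 1.109, -0.083], 'joint_vel': [0.001, -0.002, -0.0, -0.002, 0.0, 0.001, -0.001], 'joint_torque': [0.005, -59.777, 1.614, -28.195, 0.013, 0.005, 0.0], 'eef_pos': [0.291, 0.608, 0.23], 'tool_rot': [-0.0, 0.222, 0.975, -0.001], 'contact_force': [-0.427, -0.343, 0.828], 'torque': [0.004, 0.0, -0.003], 'grasp_force': 0.0, 'gripper_width': 1.002}
```

View pics/scene0.png

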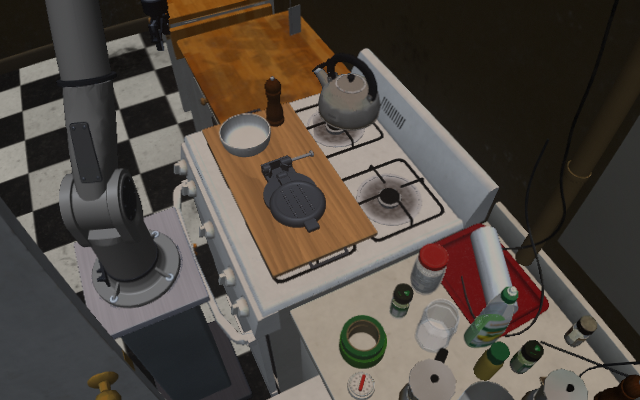

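View pics/top0.png

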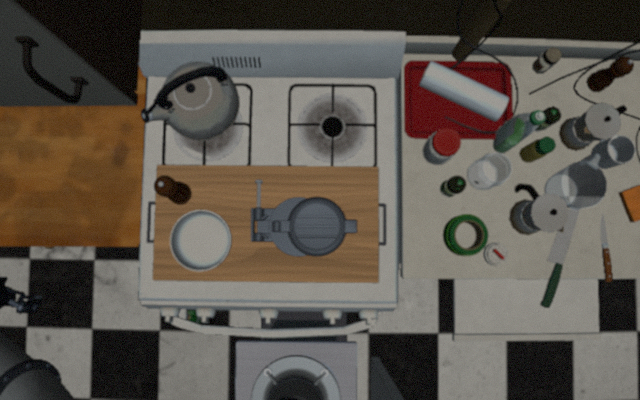

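The scene shows the iron on the board with its hinge to world +y, near (280,165) in scene and (265,225) in top. The pin sticks out to +x at (259,185) in top. The lid lug is at right, (350,226) in top. The bowl is at (201,240) and the mill at (172,190). I'll enlarge both views.

```bash
python3 - <<'E'
import cv2,numpy as np
a=cv2.imread("pics/top0.png")[165:275,235:370]; b=cv2.imread("pics/scene0.png")[140:240,250:340]
a=cv2.resize(a,None,fx=5.5,fy=5.5,interpolation=cv2.INTER_CUBIC);a=cv2.convertScaleAbs(a,alpha=1.6)
b=cv2.resize(b,None,fx=6,fy=6,interpolation=cv2.INTER_CUBIC);b=cv2.convertScaleAbs(b,alpha=1.8)
cv2.imwrite("pics/a.png",a[:600,:800]);cv2.imwrite("pics/b.png",b)
E
```

```text
(no output)
```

View pics/a.png

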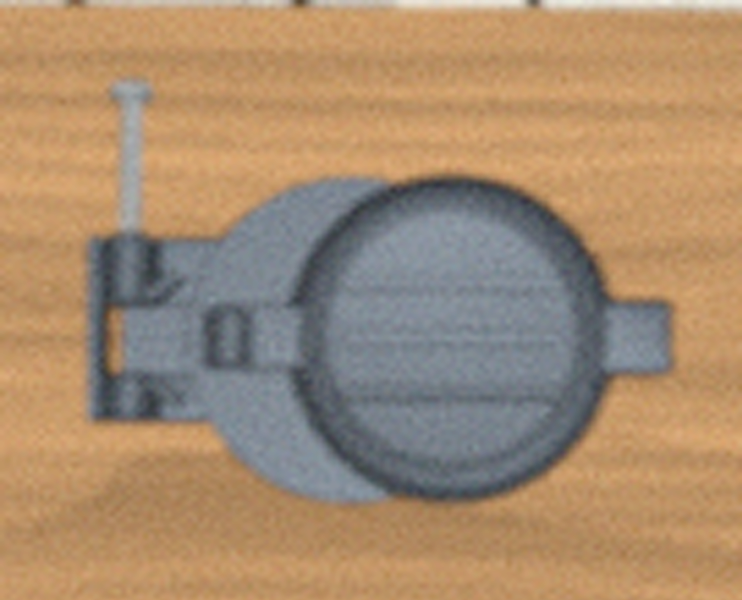

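View pics/b.png

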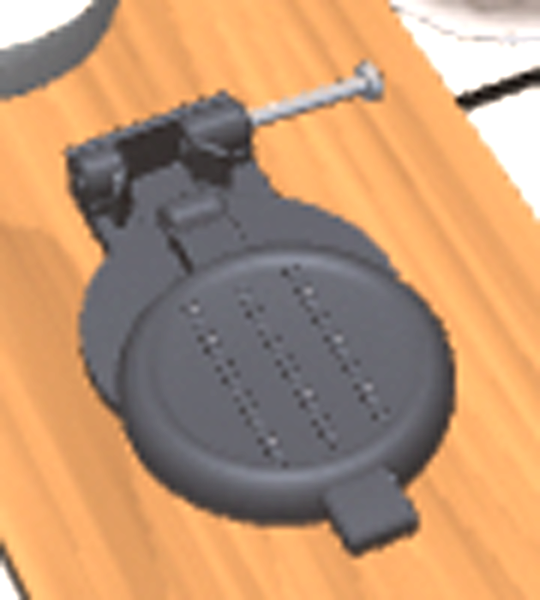

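```bash
cat > h.py <<'E'
from station import bot, imaging
import cv2,numpy as np
def ray(n,px):
    c=imaging.calibration(n); K=np.array(c["intrinsics"]);E=np.array(c["extrinsics"])
    p=cv2.undistortPoints(np.array([[px]],float),K,np.array([c["k1"],0,0,0,0.]))[0,0]
    d=E[:3,:3]@[p[0],p[1],1]; return E[:3,3],d/np.linalg.norm(d)
def onz(n,px,z):
    o,d=ray(n,px); return o+d*(z-o[2])/d[2]
def two(a,b):
    o,d=ray("top",a);p,e=ray("scene",b)
    s=np.linalg.lstsq(np.c_[d,-e],p-o,rcond=None)[0]; A,B=o+s[0]*d,p+s[1]*e
    return (A+B)/2,np.linalg.norm(A-B)
E
python3 - <<'E'
from h import *
np.set_printoptions(precision=4,suppress=True)
f=lambda u,v:(235+(u+.5)/5.5-.5,165+(v+.5)/5.5-.5)
g=lambda u,v:(250+(u+.5)/6-.5,140+(v+.5)/6-.5)
for n,u,v,z in [("lug c1",670,303,.099),("lug c2",672,373,.099),("lid left-rim",296,338,.09),("lid right rim",611,338,.09),("lid top",453,178,.09),("lid bot",453,498,.09),
 ("iron top",345,176,.075),("iron bot",350,502,.075),("tongue end",124,338,.093),("tongue a",150,307,.1),("tongue b",150,372,.1),("tongue root a",285,305,.1),("tongue root b",285,370,.1),("ear1 out",132,232,.105),("ear1 in",132,304,.105),("ear2 in",132,377,.105),("ear2 out",132,415,.105),
 ("head out",130,82,.09),("head under",130,101,.09),("head l",110,90,.09),("head r",153,90,.09),("shank at ear",131,225,.093),("backwall",90,330,.08)]:
    print(n,onz("top",f(u,v),z))
print("head",two(f(131,91),g(370,80)))
print("shank at ear",two(f(130,228),g(255,115)))
print("lug corner front",two(f(670,303),g(418,515)), two(f(672,373),g(357,545)))
for z in(.085,.09,.095): print(onz("scene",g(370,80),z))
E
```

```text
lug c1 [ 0.4656 -0.1498  0.099 ]
lug c2 [ 0.4339 -0.1508  0.099 ]
lid left-rim [0.4486 0.0196 0.09  ]
lid right rim [ 0.45   -0.1237  0.09  ]
lid top [ 0.5225 -0.0511  0.09  ]
lid bot [ 0.3768 -0.0525  0.09  ]
iron top [ 0.5246 -0.0011  0.075 ]
iron bot [ 0.3745 -0.0054  0.075 ]
tongue end [0.4476 0.0976 0.093 ]
tongue a [0.4614 0.0853 0.1   ]
tongue b [0.432  0.0847 0.1   ]
tongue root a [0.4629 0.0242 0.1   ]
tongue root b [0.4336 0.0238 0.1   ]
ear1 out [0.4949 0.0936 0.105 ]
ear1 in [0.4623 0.0929 0.105 ]
ear2 in [0.4295 0.0923 0.105 ]
ear2 out [0.4124 0.0919 0.105 ]
head out [0.5654 0.0976 0.09  ]
head under [0.5566 0.0974 0.09  ]
head l [0.5616 0.1067 0.09  ]
head r [0.5618 0.087  0.09  ]
shank at ear [0.4992 0.0954 0.093 ]
backwall [0.4518 0.1148 0.08  ]
head (array([0.5631, 0.0967, 0.088 ]), np.float64(0.003334454859576861))
shank at ear (array([0.5003, 0.0948, 0.0942]), np.float64(0.0054504654348616))
lug corner front (array([ 0.467 , -0.1504,  0.0977]), np.float64(0.002746001188358397)) (array([ 0.4364, -0.1518,  0.0964]), np.float64(0.004912889870956576))
[0.5659 0.0989 0.085 ]
[0.5639 0.0946 0.09  ]
[0.5618 0.0903 0.095 ]
```

>>> move_arm(
  commands=[
    [[0,0,-0.05,0,0,-8.6,0],[0,0,-0.05,0,0,-8.6,0],[0,0,-0.03,0,0,-8.6,0],[-0.024,-0.05,0,0,0,0,0],[-0.024,-0.05,0,0,0,0,0],[-0.024,-0.05,0,0,0,0,0],[-0.024,-0.05,0,0,0,0,0],[-0.024,-0.05,0,0,0,0,0],[-0.024,-0.05,0,0,0,0,0],[-0.024,-0.05,0,0,0,0,0],[-0.024,-0.05,0,0,0,0,0],[0,-0.05,0,0,0,0,0],[0,-0.05,0,0,0,0,0],[0,-0.05,0,0,0,0,0],[0,-0.05,0,0,0,0,0],[0,-0.05,0,0,0,0,0],[0,-0.05,0,0,0,0,0],[0,-0.05,0,0,0,0,0],[0,-0.05,0,0,0,0,0]],
  ],
  squeeze=40,
)

```text
t: 2.48
eef_pos: [0.486, -0.1921, 0.3611]
tool_rot: [-0.0, -0.002, 1.0, 0.0]
contact_force: [1.2, 0.6, 0.3]
gripper_width: 0.001
grasp_force: 0.0
```

>>> move_arm(
  commands=[
    [[0.018,-0.01,0.05,0,0,0,0],[0.018,-0.01,0.05,0,0,0,0],[0,0,0.05,0,0,0,0],[0,0,0.05,0,0,0,0],[0,0,0.04,0,0,0,0],[0,0,0.025,0,0,0,0],[0,0,0.01,0,0,0,0],[0,0,0,0,0,0,0]],
  ],
)

```text
t: 3.48
eef_pos: [0.4503, -0.2107, 0.0862]
tool_rot: [-0.0, -0.002, 1.0, 0.0]
contact_force: [-0.1, 0.3, 0.3]
gripper_width: -0.0
grasp_force: 0.0
```

```bash
python3 - <<'E'
from h import *
a=imaging.read_camera("top")[165:275,245:385,::-1];b=imaging.read_camera("scene")[150:250,250:370,::-1]
a=cv2.resize(a,(640,503),interpolation=cv2.INTER_CUBIC)[140:440];b=cv2.resize(b,(640,533),interpolation=cv2.INTER_CUBIC)[240:533]
cv2.imwrite("pics/c.png",cv2.convertScaleAbs(np.vstack([a,b]),alpha=1.7))
E
```

```text
(no output)
```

View pics/c.png

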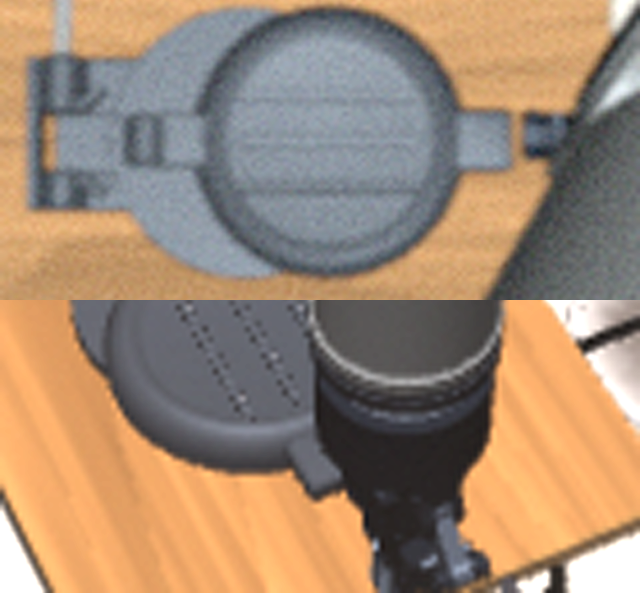

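The shut fingertip is at (530,135) in the top crop, just to the right of the lug end at (512,139), and is level with it to about 2 mm. I'll start the push gently.

>>> move_arm(
  commands=[
    [[0.001,0.005,0,0,0,0,0],[0,0.005,0,0,0,0,0],[0,0.005,0,0,0,0,0],[0,0.005,0,0,0,0,0],[0,0.005,0,0,0,0,0],[0,0.005,0,0,0,0,0],[0,0.005,0,0,0,0,0],[0,0.005,0,0,0,0,0],[0,0.005,0,0,0,0,0],[0,0.005,0,0,0,0,0]],
  ],
)

```text
t: 4.82
eef_pos: [0.4495, -0.1614, 0.0865]
tool_rot: [0.0, -0.001, 1.0, -0.001]
contact_force: [0.6, -4.8, -0.2]
gripper_width: -0.0
grasp_force: 2.1
```

>>> move_arm(
  commands=[
    [[0,0.004,0,0,0,0,0],[0,0.004,0,0,0,0,0],[0,0.004,0,0,0,0,0],[0,0.004,0,0,0,0,0],[0,0.004,0,0,0,0,0]],
  ],
)

```text
t: 5.45
eef_pos: [0.4492, -0.1405, 0.0863]
tool_rot: [-0.0, -0.002, 1.0, -0.0]
contact_force: [-0.9, -5.3, 0.4]
gripper_width: 0.002
grasp_force: 2.3
```

```bash
python3 - <<'E'
from h import *
a=imaging.read_camera("top")[165:275,245:385,::-1]
a=cv2.resize(a,(700,550),interpolation=cv2.INTER_CUBIC)
cv2.imwrite("pics/d.png",cv2.convertScaleAbs(a,alpha=1.7))
E
```

```text
(no output)
```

View pics/d.png

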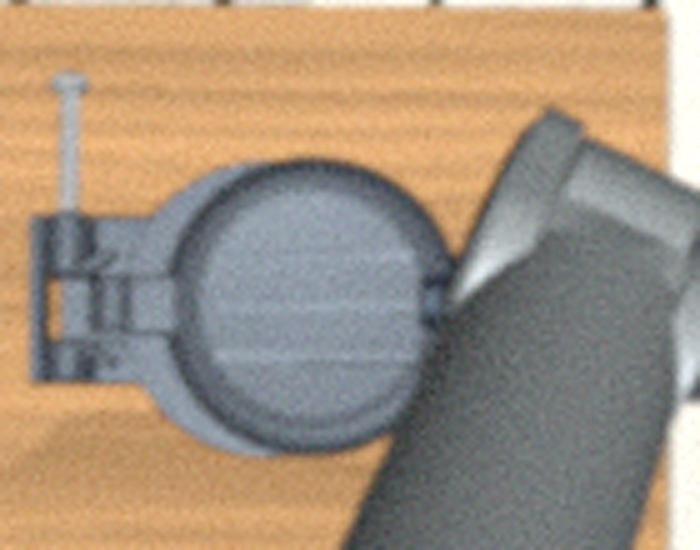

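The lid has moved about 22 mm: its left rim is at (175,305), against 219 before, in crop pixels. It is straight and the tongue is running between the cheeks.

>>> move_arm(
  commands=[
    [[0,0.004,0,0,0,0,0],[0,0.004,0,0,0,0,0],[0,0.004,0,0,0,0,0],[0,0.004,0,0,0,0,0],[0,0.002,0,0,0,0,0]],
  ],
)

```text
t: 6.12
eef_pos: [0.4492, -0.1223, 0.0863]
tool_rot: [-0.0, -0.002, 1.0, 0.0]
contact_force: [-0.0, -4.0, 0.3]
gripper_width: 0.002
grasp_force: 2.2
```

>>> move_arm(
  commands=[
    [[0,0.002,0,0,0,0,0],[0,0.002,0,0,0,0,0]],
  ],
)

```text
t: 6.38
eef_pos: [0.4492, -0.1186, 0.0863]
tool_rot: [-0.0, -0.002, 1.0, 0.0]
contact_force: [-0.1, -5.3, 1.1]
gripper_width: -0.003
grasp_force: 2.2
```

>>> move_arm(
  commands=[
    [[0,0.0015,0,0,0,0,0],[0,0,0,0,0,0,0]],
  ],
)

```text
t: 6.62
eef_pos: [0.4492, -0.1179, 0.0863]
tool_rot: [0.0, -0.001, 1.0, -0.0]
contact_force: [-0.2, -5.5, -0.1]
gripper_width: -0.002
grasp_force: 3.3
```

>>> move_arm(
  commands=[
    [[0,0.002,0,0,0,0,0],[0,0,0,0,0,0,0]],
  ],
)

```text
t: 6.88
eef_pos: [0.4492, -0.1176, 0.0865]
tool_rot: [0.001, -0.001, 1.0, -0.001]
contact_force: [0.6, -11.0, 0.4]
gripper_width: 0.003
grasp_force: 5.9
```

>>> move_arm(
  commands=[
    [[0,0.002,0,0,0,0,0],[0,0,0,0,0,0,0]],
  ],
)

```text
t: 7.12
eef_pos: [0.4493, -0.1173, 0.0866]
tool_rot: [0.001, -0.0, 1.0, -0.002]
contact_force: [-0.8, -17.3, -0.6]
gripper_width: -0.002
grasp_force: 8.5
```

>>> move_arm(
  commands=[
    [[0,-0.005,0,0,0,0,0],[0,-0.03,0,0,0,0,0],[0,0,-0.05,0,0,0,0],[-0.04,0,-0.05,0,0,0,0],[-0.055,0,-0.05,0,0,0,0],[-0.055,0,0,0,0,0,0],[0,0,0,0,0,0,0]],
  ],
)

```text
t: 8.0
eef_pos: [0.5931, -0.1445, 0.2265]
tool_rot: [0.0, -0.004, 1.0, 0.001]
contact_force: [-0.9, 0.0, -0.2]
gripper_width: 0.004
grasp_force: 0.0
```

```bash
python3 - <<'E'
from h import *
a=imaging.read_camera("top")[165:275,235:370,::-1];b=imaging.read_camera("scene")[140:240,250:340,::-1]
cv2.imwrite("pics/t1.png",a);cv2.imwrite("pics/s1.png",b)
a=cv2.resize(a,None,fx=5.5,fy=5.5,interpolation=cv2.INTER_CUBIC)[60:560,50:400];b=cv2.resize(b,None,fx=6,fy=6,interpolation=cv2.INTER_CUBIC)[40:540,:400]
cv2.imwrite("pics/e.png",cv2.convertScaleAbs(np.hstack([a,b]),alpha=1.8))
E
```

```text
(no output)
```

View pics/e.png

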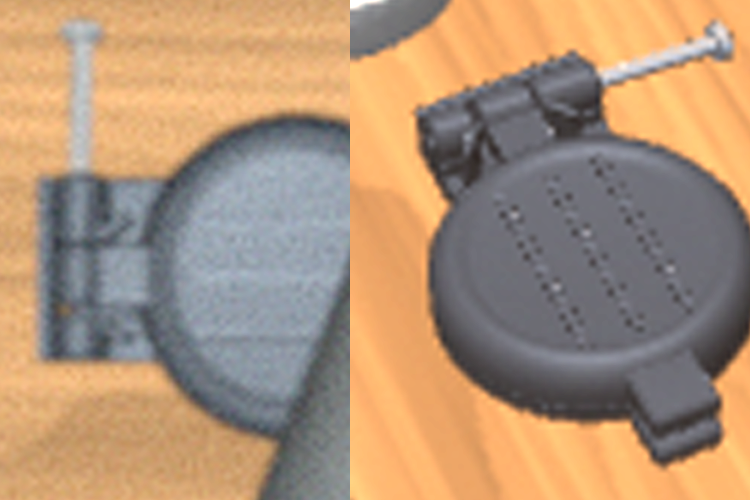

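The tongue barrel now lies in line between the two ears, at (80,275) in the left crop and (505,95) in the right. The lid is over the lower half and the lugs are in line. Next is the pin, whose head is at (82,32).

>>> move_arm(
  commands=[
    [[-0.009,0.05,0,0,0,0,0],[0,0.05,0,0,0,0,0],[0,0.05,0,0,0,0,0],[0,0.05,0,0,0,0,0],[0,0.041,0,0,0,0,0],[0,0,0.05,0,0,0,0],[0,0,0.05,0,0,0,0],[0,0,0.03,0,0,0,0],[0,0,0.016,0,0,0,0],[0,0,0,0,0,0,0]],
  ],
)

```text
t: 9.35
eef_pos: [0.5967, 0.093, 0.0807]
tool_rot: [-0.001, -0.002, 1.0, -0.0]
contact_force: [-1.0, -0.6, -0.1]
gripper_width: -0.002
grasp_force: 0.0
```

```bash
python3 - <<'E'
from h import *
a=imaging.read_camera("top")[145:255,215:325,::-1];b=imaging.read_camera("scene")[110:210,260:360,::-1]
a=cv2.resize(a,(400,400),interpolation=cv2.INTER_CUBIC);b=cv2.resize(b,(400,400),interpolation=cv2.INTER_CUBIC)
cv2.imwrite("pics/f.png",cv2.convertScaleAbs(np.hstack([a,b]),alpha=1.8))
E
```

```text
(no output)
```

View pics/f.png

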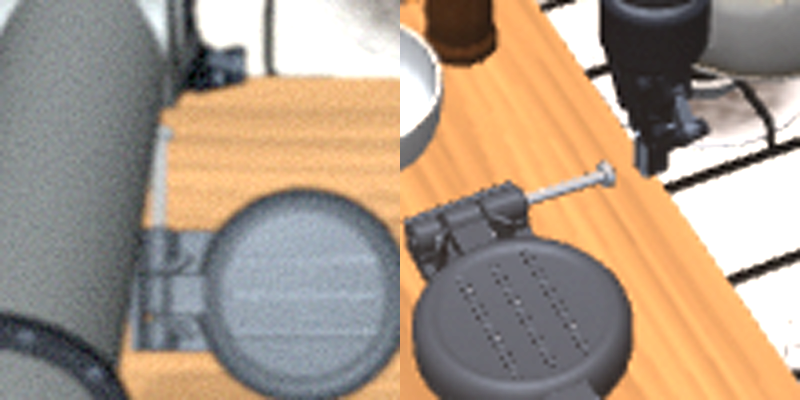

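The fingertip is behind the pin head, at (650,165) against the head at (607,172) in the right crop. The bowl, mill and iron are clear. I'll push the pin.

>>> move_arm(
  commands=[
    [[0,0.003,0,0,0,0,0],[0.004,0,0,0,0,0,0],[0.004,0,0,0,0,0,0],[0.004,0,0,0,0,0,0],[0.004,0,0,0,0,0,0],[0.004,0,0,0,0,0,0],[0.004,0,0,0,0,0,0],[0.004,0,0,0,0,0,0]],
  ],
)

```text
t: 10.45
eef_pos: [0.5711, 0.0963, 0.0818]
tool_rot: [0.002, -0.002, 1.0, 0.0]
contact_force: [5.7, 0.5, 2.2]
gripper_width: 0.002
grasp_force: 2.6
```

>>> move_arm(
  commands=[
    [[0.002,0,0,0,0,0,0],[0.002,0,0,0,0,0,0],[0.002,0,0,0,0,0,0]],
  ],
)

```text
t: 10.82
eef_pos: [0.5659, 0.0962, 0.0821]
tool_rot: [0.002, -0.002, 1.0, 0.0]
contact_force: [5.9, 0.4, 1.6]
gripper_width: 0.001
grasp_force: 3.2
```

>>> move_arm(
  commands=[
    [[0.002,0,0,0,0,0,0],[0.002,0,0,0,0,0,0],[0.002,0,0,0,0,0,0]],
  ],
)

```text
t: 11.2
eef_pos: [0.5605, 0.0962, 0.0824]
tool_rot: [0.003, -0.002, 1.0, 0.0]
contact_force: [6.4, -0.2, 3.6]
gripper_width: 0.001
grasp_force: 3.6
```

>>> move_arm(
  commands=[
    [[0.003,0,0,0,0,0,0],[0.003,0,0,0,0,0,0],[0.003,0,0,0,0,0,0],[0.003,0,0,0,0,0,0]],
  ],
)

```text
t: 11.7
eef_pos: [0.5494, 0.0961, 0.0828]
tool_rot: [0.004, -0.001, 1.0, 0.0]
contact_force: [8.6, -1.0, 4.7]
gripper_width: -0.0
grasp_force: 4.4
```

>>> move_arm(
  commands=[
    [[0.003,0,0,0,0,0,0],[0.003,0,0,0,0,0,0],[0.003,0,0,0,0,0,0],[0.003,0,0,0,0,0,0]],
  ],
)

```text
t: 12.2
eef_pos: [0.5395, 0.0959, 0.0838]
tool_rot: [0.006, -0.001, 1.0, 0.001]
contact_force: [11.6, -1.8, 8.6]
gripper_width: 0.002
grasp_force: 6.1
```

Vertical friction is building up, so I'll release and make contact again.

>>> move_arm(
  commands=[
    [[-0.01,0,0,0,0,0,0],[0,0,0,0,0,0,0],[0.006,0,0,0,0,0,0],[0.004,0,0,0,0,0,0],[0.003,0,0,0,0,0,0],[0.003,0,0,0,0,0,0]],
  ],
)

```text
t: 12.95
eef_pos: [0.5273, 0.0961, 0.0811]
tool_rot: [-0.0, -0.002, 1.0, 0.0]
contact_force: [0.3, -0.1, 0.1]
gripper_width: 0.001
grasp_force: 0.1
```

>>> move_arm(
  commands=[
    [[0.003,0,0,0,0,0,0],[0.003,0,0,0,0,0,0]],
  ],
)

```text
t: 13.2
eef_pos: [0.5216, 0.0961, 0.0812]
tool_rot: [0.0, -0.002, 1.0, 0.0]
contact_force: [-0.2, 0.5, -1.6]
gripper_width: 0.002
grasp_force: 0.2
```

```bash
python3 - <<'E'
from h import *
a=imaging.read_camera("top")[145:255,215:325,::-1];b=imaging.read_camera("scene")[110:210,260:360,::-1]
a=cv2.resize(a,(400,400),interpolation=cv2.INTER_CUBIC);b=cv2.resize(b,(400,400),interpolation=cv2.INTER_CUBIC)
cv2.imwrite("pics/g.png",cv2.convertScaleAbs(np.hstack([a,b]),alpha=1.8))
E
```

```text
(no output)
```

View pics/g.png

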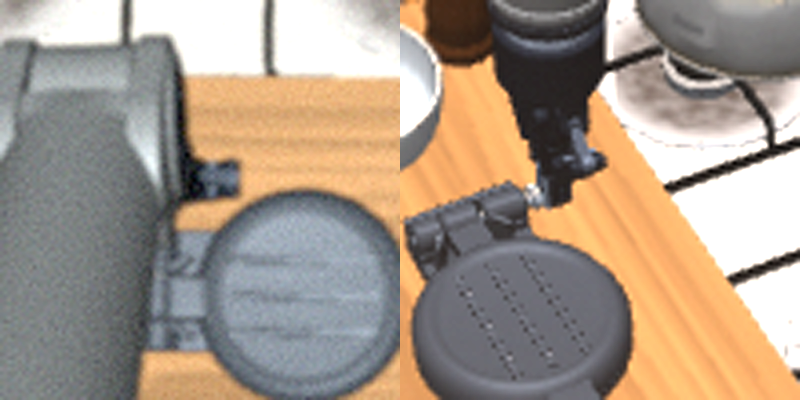

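The head is now near the ear, at (535,193) in the right crop, with the finger right behind it. The pin slid on straight, so I'll keep pushing.

>>> move_arm(
  commands=[
    [[0.002,0,0,0,0,0,0],[0.002,0,0,0,0,0,0]],
  ],
)

```text
t: 13.55
eef_pos: [0.5178, 0.096, 0.0812]
tool_rot: [0.0, -0.002, 1.0, 0.0]
contact_force: [0.9, -0.4, 0.7]
gripper_width: 0.001
grasp_force: 0.2
```

>>> move_arm(
  commands=[
    [[0.002,0,0,0,0,0,0],[0.001,0,0,0,0,0,0]],
  ],
)

```text
t: 13.8
eef_pos: [0.5154, 0.096, 0.0813]
tool_rot: [0.001, -0.002, 1.0, 0.0]
contact_force: [4.3, -0.5, -1.6]
gripper_width: 0.003
grasp_force: 2.0
```

>>> move_arm(
  commands=[
    [[0.002,0,0,0,0,0,0],[0,0,0,0,0,0,0]],
  ],
)

```text
t: 14.05
eef_pos: [0.5154, 0.096, 0.0817]
tool_rot: [0.003, -0.002, 1.0, 0.0]
contact_force: [7.5, -0.9, -5.1]
gripper_width: -0.003
grasp_force: 3.8
```

>>> move_arm(
  commands=[
    [[0.002,0,0,0,0,0,0],[0,0,0,0,0,0,0]],
  ],
)

```text
t: 14.3
eef_pos: [0.5154, 0.0961, 0.0821]
tool_rot: [0.005, -0.002, 1.0, 0.0]
contact_force: [12.4, -0.8, -8.7]
gripper_width: -0.001
grasp_force: 6.1
```

>>> move_arm(
  commands=[
    [[0.0015,0,0,0,0,0,0],[0,0,0,0,0,0,0]],
  ],
)

```text
t: 14.55
eef_pos: [0.5154, 0.0961, 0.0825]
tool_rot: [0.006, -0.001, 1.0, 0.0]
contact_force: [15.4, -1.6, -10.6]
gripper_width: 0.003
grasp_force: 7.8
```

>>> move_arm(
  commands=[
    [[-0.006,0,0,0,0,0,0],[-0.03,0,0,0,0,0,0],[-0.02,0,-0.04,0,0,0,0],[0,-0.02,-0.05,0,0,0,0],[0,-0.05,-0.05,0,0,0,0],[0,-0.05,0,0,0,0,0],[0,-0.05,0,0,0,0,0],[0,-0.05,0,0,0,0,0],[0,-0.05,0,0,0,0,0],[0,0,0,0,0,0,0]],
  ],
)

```text
t: 15.8
eef_pos: [0.5642, -0.1731, 0.2153]
tool_rot: [-0.001, 0.002, 1.0, -0.001]
contact_force: [-0.4, 0.0, -0.4]
gripper_width: 0.002
grasp_force: 0.0
```

```bash
python3 - <<'E'
from h import *
a=imaging.read_camera("top")[165:275,185:310,::-1];b=imaging.read_camera("scene")[100:215,240:350,::-1]
a=cv2.resize(a,None,fx=3.4,fy=3.4,interpolation=cv2.INTER_CUBIC);b=cv2.resize(b,None,fx=3.4,fy=3.4,interpolation=cv2.INTER_CUBIC)
cv2.imwrite("pics/h.png",cv2.convertScaleAbs(np.hstack([a[:370],b[:370]]),alpha=1.8))
E
```

```text
(no output)
```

View pics/h.png

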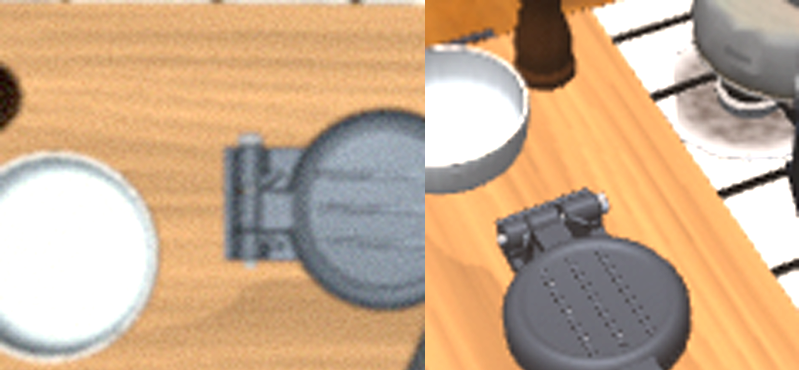

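The pin head sits against the ear, at (250,140) in the left crop, and the nose sticks out of the far ear at (250,265) and (500,240). The lid is closed, and the bowl and mill are where they were.

```bash
python3 -c "
from station import bot
print(bot.hand_in())"
```

```text
the job is handed in; nothing more can be done
None
```

The iron lies closed with its tongue fully in, the pin is through with its head against the ear, and the bowl and pepper mill have not visibly moved (the spice jar was never approached); the job was handed in at about 16 s.

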